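# Tip the bearing balls from the spouted jug into the parts box and shut it

### The arm

A 6-joint arm with a two-finger parallel gripper is mounted at the origin on the work surface. World frame = base frame: x ahead of the robot, y to its left, z up, the work surface at z = 0. Lengths are in mm, angles in rad, forces in N, time in s.
With the tool pointing down it reaches from about 350 to 775 mm from the base axis. Payload 7.3 kg.
Tool frame: the origin (TCP) lies at the very end of the fingers, on their centre line; the grasp point (between the pads) lies 19 mm behind it; x points along the fingers, y is the direction in which the jaws open and shut, and the axes are right-handed (so a half turn about x gives the same grasp; the last joint's range is limited). The gripper opens to 92 mm and grips with 3 to 60 N. Pads are 19 mm wide; open, the fingers measure 130 mm over their backs; the gripper's body (75 mm by 190 mm) begins 47 mm behind the grasp point.
Start: joints at [1.122, 0.342, 1.524, -0, 1.275, -0.146], TCP at [156.537, 501.14, 226.741] pointing down, gripper open.
Joint ranges: [-2.53, 2.53], [-0.77, 2.02], [0.04, 2.7], [-1, 4.14], [0.28, 2.66], [-3.11, 3.11]. Speed limits (rad/s): [2.57, 2.57, 3.14, 3.14, 3.14, 3.14].

### API

Orientations are given as [roll, pitch, yaw] about the fixed x, y, z axes, in that order (R = Rz(yaw) Ry(pitch) Rx(roll)).
In Python, from plant import sensors, capture, bot gives the robot as it stands.
- The arm moves only by the shell command python3 -m crank 'ROWS' [OPENING]. ROWS is JSON, a list of rows, each an object of numbers: "dx", "dy", "dz": the shift along the tool's x, y, z in cm; "spin": the turn about the tool's x in rad. A call has 1 to 20 rows; each row is the pose to reach, as a shift and turn from the pose commanded when the call began, along the tool's axes at that moment; what a row does not reach only later rows make up. A row lasts 1/12 s, in which the tool goes at most 41.7 mm and 7.16 degrees, less where a joint would pass 70% of its speed; a pose out of reach is approached as far as the arm can. A call with a gripper value outside its range is refused whole. OPENING is the opening in per cent of the stroke, from 0 (shut) to 100 (fully open), set as the call begins (- or left out, the last holds). The fingers move at their own pace and stop on an object; the grip force is fixed at half the most. Time passes only in rows, so rows that repeat a pose let the fingers close. It gives the time, the measured TCP pose, the force and the opening at its end, in the units of the state.
- sensors.get_obs(): the state, without advancing time (a new reading comes with each control period).
- capture(name): name is "scene" or "top" or "wrist"; returns a dict with "frame" (384x512x3 uint8, blue, green, red), "vfov" (degrees; the focal length in pixels is half the picture's height over the tangent of half this angle, whatever the lens; pixels are square), "cx", "cy" (the principal point, pixels), "view" (4x4, takes a point from world to camera coordinates); the wrist camera has in their place "mount" (4x4, takes a point from camera to tool coordinates, whose origin is the TCP and whose axes are the tool frame's). Camera axes: x right, y down, z forward; pixel columns grow to the right and rows downward; lengths in mm; the calibration is good to about 2 mm. A picture is of the moment at which its call begins: read the wrist's pose just before it. There is no depth.
- bot.close_job(): hands the job in, once; it reports no verdict.
The state is a dict: "time": time; "joint_positions": joint angles; "dq": joint speeds; "tau": joint torques, N m; "tool_pos": TCP position; "tcp_rot": TCP orientation; "contact_force": force on the tool from outside, world axes, zero at the start; "moment": the same for the moment, N m; "grip_width": finger opening in mm.
Only numpy, scipy, OpenCV 4.12 (cv2) and the standard library are available. Lean on these libraries where they do the work, as an engineer would, in place of code of your own. Each camera call takes 0.05 s, during which the arm holds its last target.

### The job

Put away the bearing balls: lift the spouted jug, keep it upright and bring it beside the open parts box with its spout turned to face the box, and only then tip it so that all four steel balls roll out over the spout into the box. Stand the empty jug upright on the cutting board again and let go of it, then shut the box's lid fully. Leave the other things on the board where they are.

Things in the scene. Friction and masses are not known exactly. Their poses are not given: they have to be found in the camera images.
- jug: small spouted stainless steel jug, open at the top, holding four steel balls. Origin: centre of the underside of its round body; z up out of the mouth, +x to the spout, handle loop at -x (to -62 mm). Body 60 mm across, 60 mm tall, walls 3 mm, floor 5 mm. About 0.15 kg, loose, stands on the cutting board
- jug_grip (a point): middle of the jug's body where it is good to grip, in the jug's frame (12, 0, 37) mm, with its axes. The jug's sides are flat upright cheeks at y = +-30 mm, from x = 0 to 28 mm: grip across them (along y) from above, fingers outside
- jug_lip (a point): middle of the spout's pouring edge, in the jug's frame (78, 0, 40) mm, with its axes. A chute rises straight from the inside floor (x = 8 mm) at 27 degrees to this lip, about 44 mm wide between low walls: balls stay in while the jug is upright and roll out when it is tipped spout-down by 35 degrees or more (40 to 48 empties it)
- ball0_center (a point): centre of one of the four steel bearing balls, 14 mm diameter, 11 g, smooth; at first loose in the jug
- ball1_center (a point): centre of one of the four steel bearing balls, 14 mm diameter, 11 g, smooth; at first loose in the jug
- ball2_center (a point): centre of one of the four steel bearing balls, 14 mm diameter, 11 g, smooth; at first loose in the jug
- ball3_center (a point): centre of one of the four steel bearing balls, 14 mm diameter, 11 g, smooth; at first loose in the jug
- partsbox: grey plastic parts box, open at the top, 80 (its x) x 120 (its y) x 45 mm tall, walls and floor 4 mm, fixed to the board. Origin: centre of its underside; z up. Its lid is hinged along the top of its +x long side, which lies away from the robot, and the open lid stands up there
- lid (a joint): angle of the parts box's lid: 0 shut, grows as it opens, 1.57 upright, 1.9 its stop (leaning back, away from the box). Starts open, between 1.55 and 1.88. Stiff hinge: it stays where it is left; some 1 to 2 N at the free edge moves it
- lid_hinge (a point): middle of the lid's hinge line, in the box's frame (40, 0, 45.5) mm; the hinge runs along the box's y; this frame turns with the lid. The lid is a flat plate, 80 mm from hinge to free edge, 120 mm along the hinge, 7.5 mm thick, with a 9 mm finger tab on the free edge
- lid_edge (a point): middle of the lid's free edge, 80 mm from the hinge; moves with the lid
- board: square beech cutting board, 480 x 480 mm, 20 mm thick, fixed on the table; origin at the centre of its underside, top 20 mm above it
- heat_sink: bystander: finned silver aluminium heat sink, 40 x 40 x 25 mm; origin under its centre, loose on the board
- hex_driver: bystander: hex driver with an orange handle, 150 mm long, lying; origin under its length, at the middle, loose on the board
- pcb_holder: bystander: green plastic PCB holder, a 50 x 130 mm foot with two end posts with spring clips, 60 mm tall; origin under its centre, loose on the board
- glass_jar: bystander: small glass jar with its twist cap on, 42 mm across, 50 mm tall; origin under its centre, loose on the board
- iron_rest: bystander: black ceramic iron rest, 60 x 50 mm, 45 mm tall; origin under its centre, loose on the board
- wrench: bystander: steel wrench 120 mm long, lying; origin under its length, at the middle, loose on the board
- spool: bystander: grey spool, 44 mm across, 28 mm tall, standing on its flange; origin under its centre, loose on the board
Things that resemble listed ones, but are neither listed nor needed, are in the scene too. Leave any blue or orange look-alike of the jug alone.

How it is judged:
By the outcome, as a careful person would: the job done as asked, in the order asked, and still so for the second after the job is handed in, with the robot touching nothing.
It also fails if it takes over 67 s, if anything falls off the work surface, if the arm or the gripper's body presses on something with over 40 N, if the wrist force passes 120 N, or if a joint passes its speed limit or range.

## Working session

There is one attempt and no reset: what is moved stays moved. The work goes in short steps, Python scripts to look and compute and a shell command to move; the robot and the scene stay as the last step left them, time stands still between calls to the robot, and variables do not carry over. Pictures are saved under pics/ and viewed, and the job is handed in when it is done.

```bash
ls; mkdir -p pics
cat > h.py <<'E'
import numpy as np,cv2
from plant import sensors,capture,bot
def st():
    o=sensors.get_obs(); return {k:np.round(o[k],3).tolist() for k in ("time","joint_positions","tool_pos","tcp_rot","contact_force","grip_width")}
def rot(r): 
    from scipy.spatial.transform import Rotation as R
    return R.from_euler('xyz',r).as_matrix()
def cam(name):
    o=sensors.get_obs(); c=capture(name); f=c["frame"]
    F=f.shape[0]/2/np.tan(np.radians(c["vfov"])/2)
    if "view" in c: V=np.array(c["view"])
    else:
        T=np.eye(4);T[:3,:3]=rot(o["tcp_rot"]);T[:3,3]=o["tool_pos"]; V=np.linalg.inv(T@np.array(c["mount"]))
    return f,(F,c["cx"],c["cy"],V)
def px(cal,p):
    F,cx,cy,V=cal; q=V[:3,:3]@np.array(p,float)+V[:3,3]; return (cx+F*q[0]/q[2],cy+F*q[1]/q[2])
def ray(cal,u,v):
    F,cx,cy,V=cal; d=V[:3,:3].T@np.array([(u-cx)/F,(v-cy)/F,1]); o=-V[:3,:3].T@V[:3,3]; return o,d
def onz(cal,u,v,z):
    o,d=ray(cal,u,v); return o+d*(z-o[2])/d[2]
E
python3 - <<'E'
from h import *
import pickle
print(st())
for n in("scene","top","wrist"):
    f,c=cam(n); cv2.imwrite(f"pics/{n}0.png",f); pickle.dump((f,c),open(n+"0.pkl","wb")); print(n,np.round(c[0]),c[1:3],np.round(c[3],2).tolist())
E
```

```text
pics
{'time': 0.0, 'joint_positions': [1.122, 0.343, 1.525, 0.0, 1.275, -0.146], 'tool_pos': [156.339, 500.775, 226.063], 'tcp_rot': [-1.727, 1.569, -2.03], 'contact_force': [0.719, -0.441, 1.135], 'grip_width': 91.5}
scene 417.0 (254.4665526263033, 190.98054564141367) [[-0.05, 1.0, 0.02, 97.82], [0.7, 0.05, -0.72, -280.95], [-0.72, -0.02, -0.7, 1423.08], [0.0, 0.0, 0.0, 1.0]]
top 466.0 (253.5833856898572, 186.0616948829386) [[-0.01, -1.0, -0.02, -84.83], [-0.99, 0.01, -0.12, 489.55], [0.12, 0.01, -0.99, 1053.49], [0.0, 0.0, 0.0, 1.0]]
wrist 295.0 (250.50416081102784, 191.21411236132406) [[0.3, 0.95, -0.0, -523.65], [0.92, -0.29, 0.26, -33.4], [0.25, -0.08, -0.96, 390.48], [0.0, 0.0, 0.0, 1.0]]
```

View pics/scene0.png

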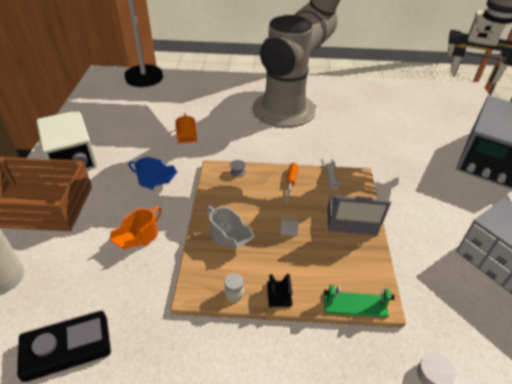

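View pics/top0.png

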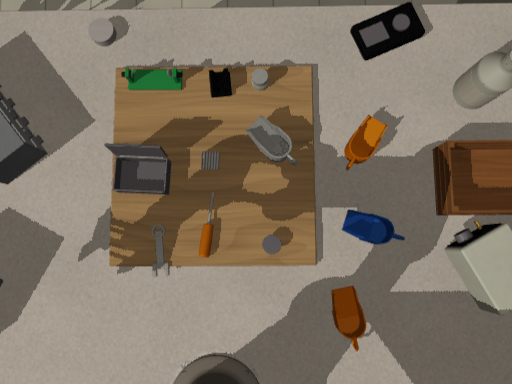

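View pics/wrist0.png

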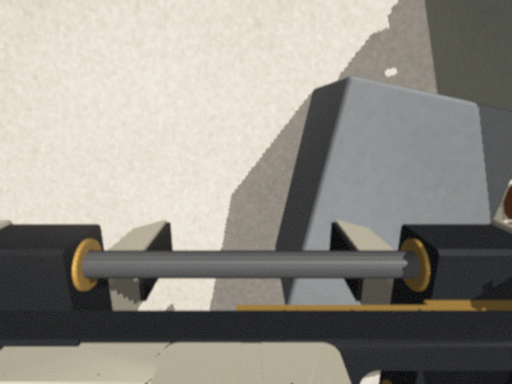

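The steel jug is at scene (230,228), top (270,140). The look-alikes are all off the board: orange at top (365,142), dark orange at (349,315) and blue at (372,227). The box is at top (142,170), with its lid standing at its far (+x) side. I'll crop in on the jug and box, and check the move command's usage text.

```bash
python3 -m crank 2>&1 | tail -5; python3 -m crank --help 2>&1 | tail -8
python3 - <<'E'
from h import *
import pickle
a=pickle.load(open("top0.pkl","rb"))[0]; b=pickle.load(open("scene0.pkl","rb"))[0]
A=cv2.resize(a[60:280,100:330],None,fx=2.6,fy=2.6,interpolation=cv2.INTER_CUBIC); cv2.imwrite("pics/topc.png",A)
B=cv2.resize(b[150:330,170:410],None,fx=3.2,fy=3.2,interpolation=cv2.INTER_CUBIC); cv2.imwrite("pics/scenec.png",B)
E
```

```text
invalid input
invalid input: not JSON, or not a number
```

View pics/topc.png

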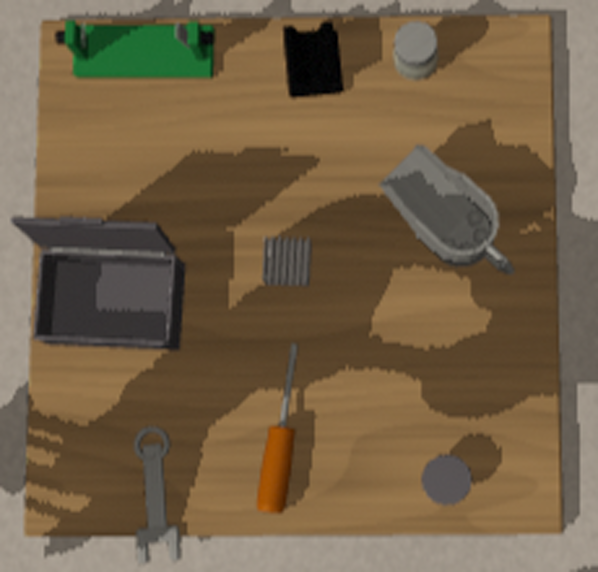

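View pics/scenec.png

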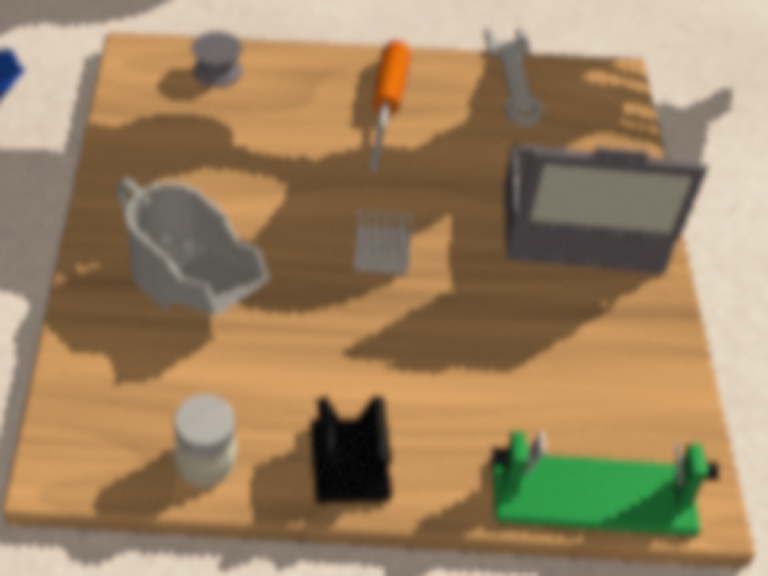

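The crop confirms it: the grey metal spouted jug, with round balls at crop (475,225), spout up-left and handle at (507,267). Next I'll triangulate the jug and box features.

```bash
cat >> h.py <<'E'
def tri(c1,p1,c2,p2):
    o1,d1=ray(c1,*p1);o2,d2=ray(c2,*p2); d1/=np.linalg.norm(d1);d2/=np.linalg.norm(d2)
    A=np.stack([d1,-d2],1);t=np.linalg.lstsq(A,o2-o1,rcond=None)[0]; a=o1+d1*t[0];b=o2+d2*t[1]; return np.round((a+b)/2,1),round(float(np.linalg.norm(a-b)),1)
E
python3 - <<'E'
from h import *
import pickle
ct=pickle.load(open("top0.pkl","rb"))[1]; cs=pickle.load(open("scene0.pkl","rb"))[1]
T=lambda u,v:(u/2.6+100-.3,v/2.6+60-.3); S=lambda u,v:(u/3.2+170-.3,v/3.2+150-.3)
for n,a,b in [("lipA",(382,183),(267,270)),("lipB",(420,147),(212,294)),("handle",(508,268),(124,184)),("tab/lid edge R",(155,228),(702,165)),]:
    print(n,*tri(ct,T(*a),cs,S(*b)))
for n,a in [("near L",(37,343)),("near R",(180,347)),("hinge R",(183,255)),("hinge L",(42,250))]:
    print(n,np.round(onz(ct,*T(*a),65),1))
for n,a in [("BL",(27,533)),("BR",(562,532)),("TR",(550,16)),("TL",(41,20))]:
    print("board",n,np.round(onz(ct,*T(*a),20),1))
for n,a in [("lid top L",(512,148)),("lid top R",(703,166)),("hinge L",(508,258)),("hinge R",(665,270))]:
    print("scene lid",n,[np.round(onz(cs,*S(*a),z),1).tolist() for z in (65,144)])
print("heatsink",onz(ct,*T(288,262),45))
E
```

```text
lipA [613.7 -74.6  62.5] 2.7
lipB [ 643.7 -109.7   70.1] 0.1
handle [ 536.6 -184.7   61.8] 1.0
tab/lid edge R [571.3 162.5 141. ] 110.7
near L [475.3 224.4  65. ]
near R [470.4 100.   65. ]
hinge R [551.2  98.4  65. ]
hinge L [557.2 222.2  65. ]
board BL [310.9 242.9  20. ]
board BR [ 307.4 -231.    20. ]
board TR [ 781.1 -232.4   20. ]
board TL [784.8 243.2  20. ]
scene lid lid top L [[481.3, 109.5, 65.0], [562.2, 91.3, 144.0]]
scene lid lid top R [[490.9, 254.5, 65.0], [570.7, 220.4, 144.0]]
scene lid hinge L [[593.4, 97.5, 65.0], [662.0, 80.6, 144.0]]
scene lid hinge R [[597.3, 208.1, 65.0], [665.5, 179.1, 144.0]]
heatsink [547.454781     8.65887885  45.        ]
```

```bash
cat >> h.py <<'E'
def go(p,head=None):
    """needed shift (cm, tool axes), spin for TCP p, tool-y heading (deg, mod 180)"""
    o=sensors.get_obs(); R=rot(o["tcp_rot"]); d=R.T@(np.array(p)-o["tool_pos"])/10
    h=np.degrees(np.arctan2(R[1,1],R[0,1])); out=[np.round(d,2).tolist(),"toolx",np.round(R[:,0],3).tolist(),"heady",round(h,1),"headz",round(np.degrees(np.arctan2(R[1,2],R[0,2])),1)]
    if head is not None:
        # +spin about tool x (down) lowers heading
        s=(h-head+90)%180-90; out+=["spin",round(np.radians(s),3),"j6",round(o["joint_positions"][5],2)]
    return out
E
python3 - <<'E'
from h import *
import numpy as np
print(go((560,-120,230),134))
print(np.round(capture("wrist")["mount"],2))
E
```

```text
[[-0.33, -47.23, 57.04], 'toolx', [-0.0, -0.001, -1.0], 'heady', np.float64(72.7), 'headz', np.float64(-17.3), 'spin', np.float64(-1.071), 'j6', np.float64(-0.15)]
[[   0.     -0.26    0.96 -158.2 ]
 [   1.      0.     -0.     -0.39]
 [  -0.      0.96    0.26  -70.88]
 [   0.      0.      0.      1.  ]]
```

```bash
python3 -m crank '[{"dx":-0.3,"dy":-47.2,"dz":57,"spin":-1.07},{"dx":-0.3,"dy":-47.2,"dz":57,"spin":-1.07},{"dx":-0.3,"dy":-47.2,"dz":57,"spin":-1.07},{"dx":-0.3,"dy":-47.2,"dz":57,"spin":-1.07},{"dx":-0.3,"dy":-47.2,"dz":57,"spin":-1.07},{"dx":-0.3,"dy":-47.2,"dz":57,"spin":-1.07},{"dx":-0.3,"dy":-47.2,"dz":57,"spin":-1.07},{"dx":-0.3,"dy":-47.2,"dz":57,"spin":-1.07},{"dx":-0.3,"dy":-47.2,"dz":57,"spin":-1.07},{"dx":-0.3,"dy":-47.2,"dz":57,"spin":-1.07},{"dx":-0.3,"dy":-47.2,"dz":57,"spin":-1.07},{"dx":-0.3,"dy":-47.2,"dz":57,"spin":-1.07},{"dx":-0.3,"dy":-47.2,"dz":57,"spin":-1.07},{"dx":-0.3,"dy":-47.2,"dz":57,"spin":-1.07},{"dx":-0.3,"dy":-47.2,"dz":57,"spin":-1.07},{"dx":-0.3,"dy":-47.2,"dz":57,"spin":-1.07},{"dx":-0.3,"dy":-47.2,"dz":57,"spin":-1.07},{"dx":-0.3,"dy":-47.2,"dz":57,"spin":-1.07},{"dx":-0.3,"dy":-47.2,"dz":57,"spin":-1.07},{"dx":-0.3,"dy":-47.2,"dz":57,"spin":-1.07}]' 100
python3 - <<'E'
from h import *
import pickle
print(st()); print(go((560,-120,230),134))
f,c=cam("wrist"); cv2.imwrite("pics/w1.png",f); pickle.dump((f,c),open("w1.pkl","wb"))
E
```

```text
time: 1.87
tool_pos: [561.9, -124.5, 228.9]
tcp_rot: [-1.894, 1.569, -1.13]
contact_force: [-1.4, 0.0, -0.2]
grip_width: 91.6
{'time': 1.867, 'joint_positions': [-0.35, 0.433, 1.378, -0.001, 1.329, -2.684], 'tool_pos': [561.91, -124.474, 228.86], 'tcp_rot': [-1.894, 1.569, -1.13], 'contact_force': [-1.439, 0.008, -0.234], 'grip_width': 91.557}
[[-0.11, 0.46, 0.17], 'toolx', [0.001, -0.002, -1.0], 'heady', np.float64(133.7), 'headz', np.float64(43.7), 'spin', np.float64(-0.004), 'j6', np.float64(-2.68)]
```

View pics/w1.png

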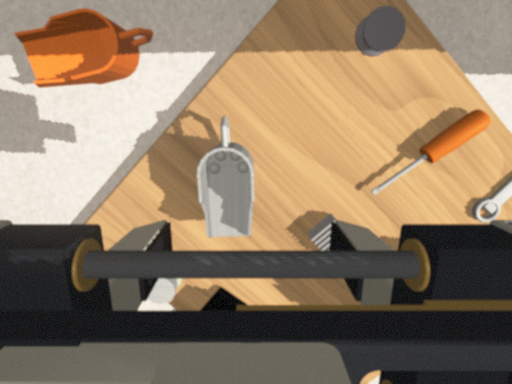

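The wrist view shows the jug with its handle tip at (225,118), body centre around (226,175), lip around (229,236) and four balls near (228,160). I'll enlarge it to measure.

Run:
```python
from h import *
import pickle
f,c=pickle.load(open("w1.pkl","rb"))
cv2.imwrite("pics/w1c.png",cv2.resize(f[105:250,160:290],None,fx=4,fy=4,interpolation=cv2.INTER_CUBIC))
```

```text
(no output)
```

View pics/w1c.png

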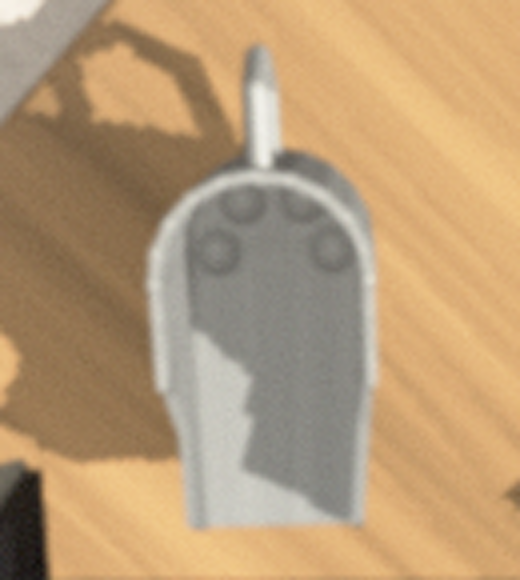

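Run:
```python
from h import *
import pickle
f,c=pickle.load(open("w1.pkl","rb"))
P=lambda u,v,z:np.round(onz(c,u/4+160-.4,v/4+105-.4,z)[:2],1)
L0,R0,L1,R1=P(150,282,80),P(376,280,80),P(158,390,80),P(374,386,80); B=P(262,172,80); l,r=P(190,526,62),P(365,523,62)
print(L0,R0,np.linalg.norm(L0-R0),L1,R1,np.linalg.norm(L1-R1),"back",B,"lip",l,r,np.linalg.norm(l-r))
lip=(l+r)/2; m0=(L0+R0)/2; m1=(L1+R1)/2
for a,b in((m0,lip),(B,lip),(m0,m1),(r,l)):
    d=b-a; print(np.degrees(np.arctan2(d[1],d[0])).round(1),np.linalg.norm(d).round(1))
h=np.radians(43.7);u=np.array([np.cos(h),np.sin(h)])
print("origin: lip",lip-78*u,"m0",m0,"m1",m1-28*u,"back",B+30*u)
```

```text
[ 597.8 -169.6] [ 555.9 -126.6] 60.03840437586594 [ 619.  -148.2] [ 577.4 -106.6] 58.831284194720766 back [ 555.7 -167.7] lip [ 650.7 -112. ] [613.9 -75.1] 52.11381774539268
44.5 77.8
44.1 106.6
44.1 29.7
-45.1 52.1
origin: lip [ 575.90856262 -147.43882806] m0 [ 576.85 -148.1 ] m1 [ 577.95691991 -146.74470751] back [ 577.38901438 -146.97352767]
```

Every check agrees (rim width 60.0 mm against 60, four origin estimates within 2 mm). The jug origin is (577,−147) and its heading 44.3°. I'll grip at jug x≈14, TCP about 40 mm above the jug's underside.

Run:
```python
from h import *
print(go((587,-137.5,61),134.3))
```

```text
[[16.76, -2.72, 0.91], 'toolx', [0.0, -0.001, -1.0], 'heady', np.float64(133.7), 'headz', np.float64(43.7), 'spin', np.float64(-0.01), 'j6', np.float64(-2.68)]
```

```bash
python3 -m crank '[{"dx":4,"dy":-2.7,"dz":0.9,"spin":-0.01},{"dx":8,"dy":-2.7,"dz":0.9,"spin":-0.01},{"dx":11,"dy":-2.7,"dz":0.9,"spin":-0.01},{"dx":14,"dy":-2.7,"dz":0.9,"spin":-0.01},{"dx":16.8,"dy":-2.7,"dz":0.9,"spin":-0.01},{"dx":16.8,"dy":-2.7,"dz":0.9,"spin":-0.01},{"dx":16.8,"dy":-2.7,"dz":0.9,"spin":-0.01},{"dx":16.8,"dy":-2.7,"dz":0.9,"spin":-0.01}]'
python3 - <<'E'
from h import *
print(go((587,-137.5,61),134.3))
f,c=cam("wrist"); cv2.imwrite("pics/w2.png",f)
E
```

```text
time: 2.58
tool_pos: [586.0, -132.3, 63.5]
tcp_rot: [-1.06, 1.568, -0.282]
contact_force: [0.1, 0.3, 0.1]
grip_width: 91.9
[[0.25, -0.44, -0.29], 'toolx', [0.002, -0.001, -1.0], 'heady', np.float64(134.6), 'headz', np.float64(44.6), 'spin', np.float64(0.005), 'j6', np.float64(-2.7)]
```

View pics/w2.png

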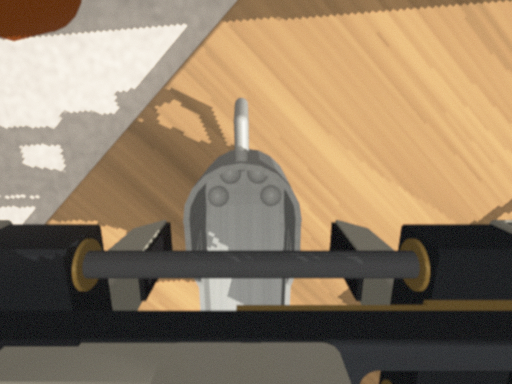

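```bash
python3 -m crank '[{"dx":0.2,"dy":-0.4,"dz":-0.3},{"dx":0.2,"dy":-0.4,"dz":-0.3},{"dx":0.2,"dy":-0.4,"dz":-0.3}]'
python3 - <<'E'
from h import *
print(go((587,-137.5,61),134.3))
E
```

```text
[[0.31, -0.39, -0.3], 'toolx', [0.004, -0.001, -1.0], 'heady', np.float64(134.6), 'headz', np.float64(44.6), 'spin', np.float64(0.004), 'j6', np.float64(-2.7)]invalid input at $[0]: expected keys dx, dy, dz, spin
```

```bash
python3 -m crank '[{"dx":0.2,"dy":-0.4,"dz":-0.3,"spin":0},{"dx":0.2,"dy":-0.4,"dz":-0.3,"spin":0},{"dx":0.2,"dy":-0.4,"dz":-0.3,"spin":0}]'
python3 - <<'E'
from h import *
print(go((587,-137.5,61),134.3))
E
```

```text
time: 2.88
tool_pos: [586.2, -138.0, 60.8]
tcp_rot: [-1.101, 1.569, -0.324]
contact_force: [0.4, 1.1, -0.1]
grip_width: 91.6
[[-0.02, -0.02, 0.09], 'toolx', [0.002, -0.001, -1.0], 'heady', np.float64(134.5), 'headz', np.float64(44.5), 'spin', np.float64(0.004), 'j6', np.float64(-2.71)]
```

```bash
python3 -m crank '[{"dx":0,"dy":0,"dz":0,"spin":0},{"dx":0,"dy":0,"dz":0,"spin":0},{"dx":0,"dy":0,"dz":0,"spin":0},{"dx":0,"dy":0,"dz":0,"spin":0},{"dx":0,"dy":0,"dz":0,"spin":0},{"dx":0,"dy":0,"dz":0,"spin":0}]' 40
python3 -m crank '[{"dx":0,"dy":0,"dz":0,"spin":0},{"dx":0,"dy":0,"dz":0,"spin":0}]'
```

```text
time: 3.38
tool_pos: [585.8, -137.5, 59.7]
tcp_rot: [1.129, 1.571, 1.907]
contact_force: [-0.7, -0.0, 0.4]
grip_width: 59.7
time: 3.55
tool_pos: [585.8, -137.5, 59.7]
tcp_rot: [0.343, 1.571, 1.12]
contact_force: [-0.0, -0.2, -0.2]
grip_width: 59.4
```

```bash
python3 -m crank '[{"dx":-0.5,"dy":0,"dz":0,"spin":0},{"dx":-1.5,"dy":0,"dz":0,"spin":0},{"dx":-3,"dy":0,"dz":0,"spin":0},{"dx":-5,"dy":0,"dz":0,"spin":0},{"dx":-7,"dy":0,"dz":0,"spin":0},{"dx":-9,"dy":0,"dz":0,"spin":0},{"dx":-10.5,"dy":0,"dz":0,"spin":0},{"dx":-11.5,"dy":0,"dz":0,"spin":0},{"dx":-12,"dy":0,"dz":0,"spin":0},{"dx":-12,"dy":0,"dz":0,"spin":0}]'
python3 - <<'E'
from h import *
f,c=cam("wrist"); g,_=cam("scene")
cv2.imwrite("pics/w3.png",np.hstack([cv2.resize(f,(400,300)),cv2.resize(g[100:330,140:420],(390,300))]))
print(go((425,161,180),90))
E
```

```text
time: 4.38
tool_pos: [586.1, -137.6, 181.0]
tcp_rot: [-1.093, 1.569, -0.316]
contact_force: [-1.0, 0.1, -1.6]
grip_width: 59.8
[[-0.06, 32.51, 9.49], 'toolx', [-0.001, 0.001, -1.0], 'heady', np.float64(134.5), 'headz', np.float64(44.5), 'spin', np.float64(0.777), 'j6', np.float64(-2.71)]
```

View pics/w3.png

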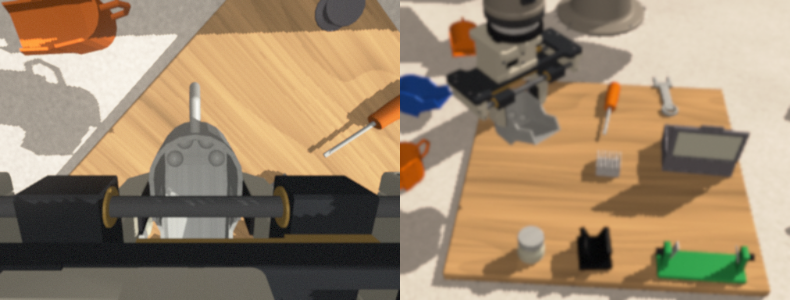

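```bash
python3 -m crank '[{"dx":0,"dy":1,"dz":0.3,"spin":0.03},{"dx":0,"dy":3,"dz":0.9,"spin":0.08},{"dx":0,"dy":5.5,"dz":1.6,"spin":0.14},{"dx":0,"dy":8,"dz":2.4,"spin":0.2},{"dx":0,"dy":10.5,"dz":3.1,"spin":0.26},{"dx":0,"dy":13,"dz":3.8,"spin":0.32},{"dx":0,"dy":15.5,"dz":4.5,"spin":0.38},{"dx":0,"dy":18,"dz":5.3,"spin":0.44},{"dx":0,"dy":20.5,"dz":6,"spin":0.5},{"dx":0,"dy":23,"dz":6.7,"spin":0.56},{"dx":0,"dy":25.5,"dz":7.4,"spin":0.62},{"dx":0,"dy":28,"dz":8.2,"spin":0.68},{"dx":0,"dy":30,"dz":8.8,"spin":0.74},{"dx":0,"dy":31.5,"dz":9.2,"spin":0.79},{"dx":0,"dy":32.5,"dz":9.5,"spin":0.82},{"dx":0,"dy":32.5,"dz":9.5,"spin":0.82},{"dx":0,"dy":32.5,"dz":9.5,"spin":0.82}]'
python3 - <<'E'
from h import *
import pickle
f,c=cam("wrist"); g,cs=cam("scene"); t,ct=cam("top")
pickle.dump((f,c,g,cs,t,ct),open("p4.pkl","wb"))
cv2.imwrite("pics/w4.png",f)
cv2.imwrite("pics/w4b.png",np.hstack([cv2.resize(t[110:230,70:230],(400,300)),cv2.resize(g[140:260,280:420],(390,300))]))
print(go((457,161,105),87.5))
E
```

```text
time: 5.9
tool_pos: [425.1, 160.9, 179.1]
tcp_rot: [-2.757, 1.569, -2.797]
contact_force: [0.6, 0.0, -2.0]
grip_width: 59.7
[[7.44, 0.22, 3.11], 'toolx', [-0.0, -0.0, -1.0], 'heady', np.float64(87.5), 'headz', np.float64(-2.5), 'spin', np.float64(0.001), 'j6', np.float64(-1.34)]
```

View pics/w4.png

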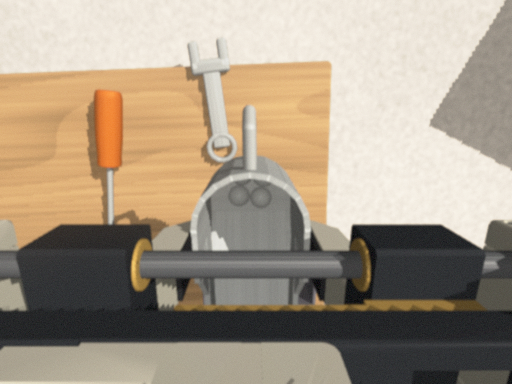

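View pics/w4b.png

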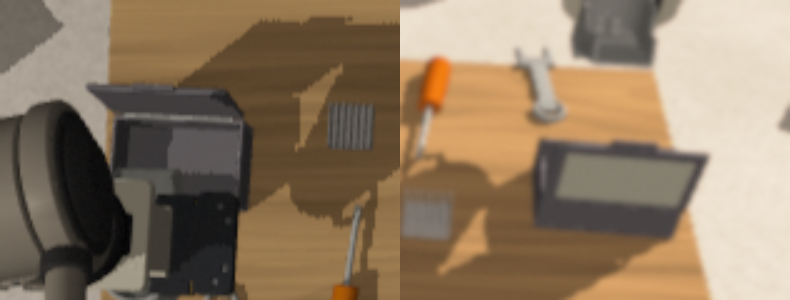

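Run:
```python
from h import *
import pickle
f,c,g,cs,t,ct=pickle.load(open("p4.pkl","rb"))
a=cv2.resize(f[150:250,180:330],None,fx=5,fy=5,interpolation=cv2.INTER_CUBIC)
cv2.imwrite("pics/w4c.png",cv2.convertScaleAbs(a,alpha=1.6,beta=0))
```

```text
(no output)
```

View pics/w4c.png

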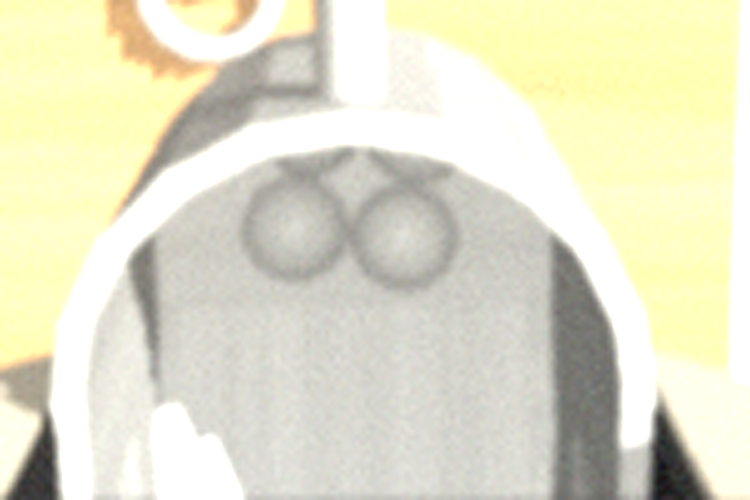

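All four balls are in the jug: two in full view, two partly hidden behind the rim. The command can't pitch the tool, so I'll tip the jug by letting it pivot in the pads, with the lower front of its body pushed against the box's near rim. I'll approach the rim now.

```bash
python3 -m crank '[{"dx":2,"dy":0,"dz":0.4,"spin":0},{"dx":4,"dy":0,"dz":0.8,"spin":0},{"dx":6,"dy":0.1,"dz":1.2,"spin":0},{"dx":7.9,"dy":0.1,"dz":1.5,"spin":0},{"dx":7.9,"dy":0.1,"dz":1.5,"spin":0},{"dx":7.9,"dy":0.1,"dz":1.5,"spin":0}]'
python3 -m crank '[{"dx":0,"dy":0,"dz":0.3,"spin":0},{"dx":0,"dy":0,"dz":0.6,"spin":0},{"dx":0,"dy":0,"dz":0.9,"spin":0},{"dx":0,"dy":0,"dz":1.2,"spin":0},{"dx":0,"dy":0,"dz":1.2,"spin":0}]'
python3 - <<'E'
from h import *
f,c=cam("wrist"); g,cs=cam("scene"); print(st())
cv2.imwrite("pics/w5.png",np.hstack([cv2.resize(f,(400,300)),cv2.resize(g[100:240,270:430],(390,300))]))
E
```

```text
time: 6.55
tool_pos: [440.3, 160.5, 100.2]
tcp_rot: [-2.915, 1.568, -2.959]
contact_force: [-0.1, 0.0, -1.7]
grip_width: 59.8
time: 6.97
tool_pos: [453.7, 160.7, 101.4]
tcp_rot: [0.236, 1.569, 0.193]
contact_force: [0.7, 1.0, -2.3]
grip_width: 59.6
{'time': 7.067, 'joint_positions': [0.181, 0.409, 1.817, 0.0, 0.915, -1.347], 'tool_pos': [452.738, 160.68, 100.956], 'tcp_rot': [0.355, 1.57, 0.312], 'contact_force': [-0.066, 0.215, -1.895], 'grip_width': 59.818}
```

View pics/w5.png

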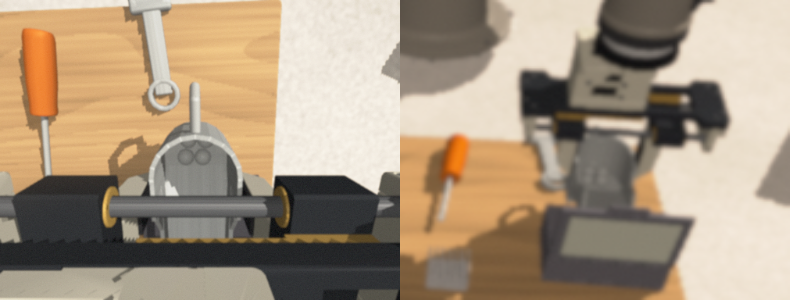

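```bash
python3 -m crank '[{"dx":0,"dy":0,"dz":0.2,"spin":0},{"dx":0,"dy":0,"dz":0.4,"spin":0},{"dx":0,"dy":0,"dz":0.6,"spin":0},{"dx":0,"dy":0,"dz":0.6,"spin":0}]'
python3 -m crank '[{"dx":-0.05,"dy":0,"dz":0.2,"spin":0},{"dx":-0.1,"dy":0,"dz":0.4,"spin":0},{"dx":-0.1,"dy":0,"dz":0.6,"spin":0},{"dx":-0.1,"dy":0,"dz":0.6,"spin":0}]'
python3 -m crank '[{"dx":-0.05,"dy":0,"dz":0.2,"spin":0},{"dx":-0.1,"dy":0,"dz":0.4,"spin":0},{"dx":-0.1,"dy":0,"dz":0.6,"spin":0},{"dx":-0.1,"dy":0,"dz":0.6,"spin":0}]'
python3 - <<'E'
from h import *
f,c=cam("wrist"); g,cs=cam("scene"); 
cv2.imwrite("pics/w6.png",np.hstack([cv2.resize(f,(400,300)),cv2.resize(g[100:240,270:430],(390,300))]))
E
```

```text
time: 7.4
tool_pos: [459.0, 160.4, 100.7]
tcp_rot: [0.375, 1.57, 0.332]
contact_force: [0.6, -0.7, -2.3]
grip_width: 59.8
time: 7.73
tool_pos: [462.4, 160.3, 101.2]
tcp_rot: [-3.11, 1.565, 3.13]
contact_force: [-6.9, 0.1, 0.8]
grip_width: 59.9
time: 8.07
tool_pos: [468.4, 160.1, 102.3]
tcp_rot: [-3.109, 1.565, 3.132]
contact_force: [-8.0, 1.6, 1.7]
grip_width: 59.9
```

View pics/w6.png

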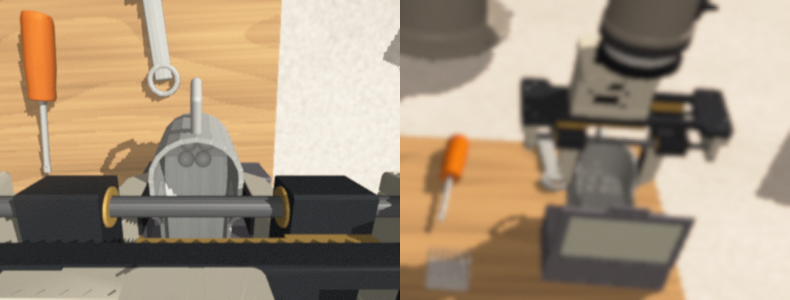

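Contact came at TCP x≈460 with about 8 N, and the jug is starting to pivot in the grip. I'll carry on along the arc.

```bash
python3 -m crank '[{"dx":0,"dy":0,"dz":0.2,"spin":0},{"dx":0,"dy":0,"dz":0.4,"spin":0},{"dx":0,"dy":0,"dz":0.6,"spin":0},{"dx":0,"dy":0,"dz":0.8,"spin":0},{"dx":0,"dy":0,"dz":1.0,"spin":0},{"dx":0,"dy":0,"dz":1.0,"spin":0}]'
python3 - <<'E'
from h import *
f,c=cam("wrist"); g,cs=cam("scene"); 
cv2.imwrite("pics/w7.png",np.hstack([cv2.resize(f,(400,300)),cv2.resize(g[100:240,270:430],(390,300))]))
E
```

```text
time: 8.67
tool_pos: [478.7, 159.6, 102.5]
tcp_rot: [-3.117, 1.566, 3.123]
contact_force: [-6.4, 1.1, 2.9]
grip_width: 60.0
```

View pics/w7.png

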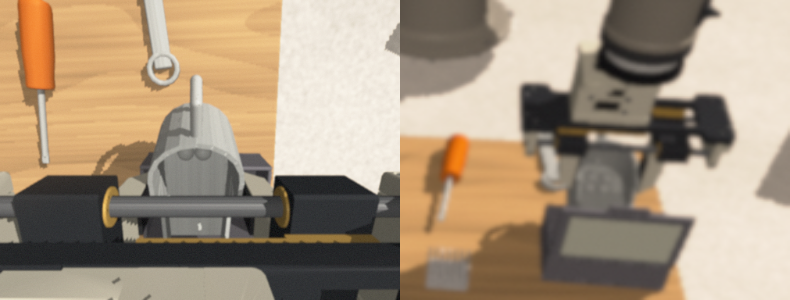

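```bash
python3 -m crank '[{"dx":0,"dy":0,"dz":0.2,"spin":0},{"dx":0,"dy":0,"dz":0.4,"spin":0},{"dx":0,"dy":0,"dz":0.6,"spin":0},{"dx":0.05,"dy":0,"dz":0.8,"spin":0},{"dx":0.1,"dy":0,"dz":1.0,"spin":0},{"dx":0.1,"dy":0,"dz":1.0,"spin":0}]'
python3 - <<'E'
from h import *
f,c=cam("wrist"); g,cs=cam("scene"); 
cv2.imwrite("pics/w8.png",np.hstack([cv2.resize(f,(400,300)),cv2.resize(g[100:240,270:430],(390,300))]))
E
```

```text
time: 9.27
tool_pos: [488.8, 159.2, 101.3]
tcp_rot: [-3.108, 1.566, 3.132]
contact_force: [-5.8, 1.5, 1.5]
grip_width: 59.7
```

View pics/w8.png

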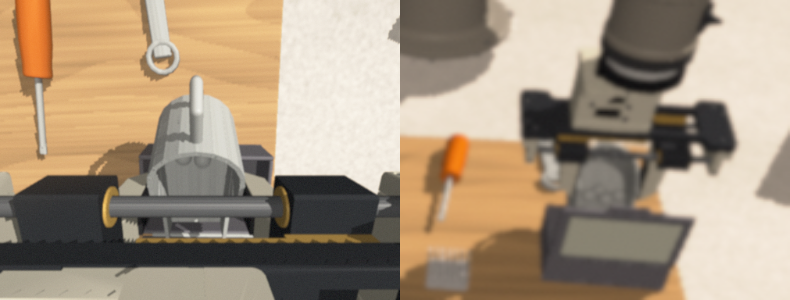

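```bash
python3 -m crank '[{"dx":0.05,"dy":0,"dz":0.25,"spin":0},{"dx":0.1,"dy":0,"dz":0.5,"spin":0},{"dx":0.2,"dy":0,"dz":0.75,"spin":0},{"dx":0.3,"dy":0,"dz":1.0,"spin":0},{"dx":0.4,"dy":0,"dz":1.2,"spin":0},{"dx":0.4,"dy":0,"dz":1.2,"spin":0},{"dx":0.4,"dy":0,"dz":1.2,"spin":0}]'
python3 - <<'E'
from h import *
f,c=cam("wrist"); g,cs=cam("scene"); t,_=cam("top")
cv2.imwrite("pics/w9.png",np.hstack([cv2.resize(f,(400,300)),cv2.resize(g[100:240,270:430],(390,300))]))
E
```

```text
time: 9.95
tool_pos: [501.2, 158.6, 97.5]
tcp_rot: [-3.099, 1.568, 3.141]
contact_force: [-5.1, 1.2, 1.1]
grip_width: 59.6
```

View pics/w9.png

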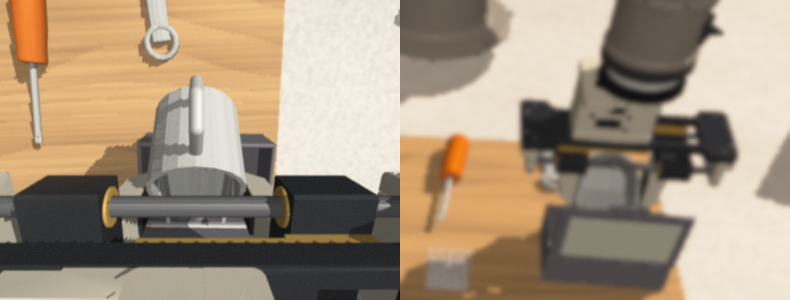

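```bash
python3 -m crank '[{"dx":0.05,"dy":0,"dz":0.1,"spin":0},{"dx":0.1,"dy":0,"dz":0.2,"spin":0},{"dx":0.1,"dy":0,"dz":0.3,"spin":0},{"dx":0.1,"dy":0,"dz":0.3,"spin":0},{"dx":0.1,"dy":0,"dz":0.3,"spin":0},{"dx":0.1,"dy":0,"dz":0.3,"spin":0},{"dx":0.1,"dy":0,"dz":0.3,"spin":0}]'
python3 - <<'E'
from h import *
f,c=cam("wrist"); g,cs=cam("scene"); 
cv2.imwrite("pics/w10.png",np.vstack([cv2.convertScaleAbs(cv2.resize(f[150:250,170:340],(510,300),interpolation=2),alpha=1.6),cv2.resize(g[150:220,320:410],(510,300),interpolation=2)]))
E
```

```text
time: 10.68
tool_pos: [503.8, 158.5, 96.4]
tcp_rot: [-3.089, 1.567, -3.132]
contact_force: [-5.5, 1.4, 1.8]
grip_width: 60.0
```

View pics/w10.png

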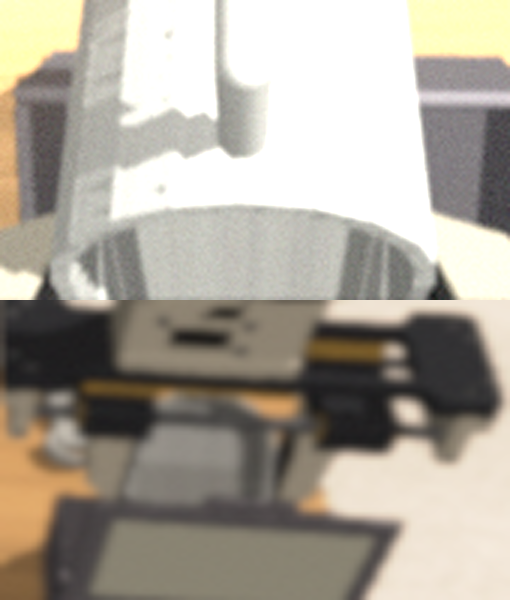

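The jug is at roughly 50° and looks empty. I'll raise it, back off, and check inside the box.

```bash
python3 -m crank '[{"dx":-1,"dy":0,"dz":-0.2,"spin":0},{"dx":-2.5,"dy":0,"dz":-0.4,"spin":0},{"dx":-4.5,"dy":0,"dz":-0.4,"spin":0},{"dx":-6,"dy":0.4,"dz":-2,"spin":0},{"dx":-7,"dy":0.8,"dz":-5,"spin":0},{"dx":-7,"dy":1.2,"dz":-8,"spin":0},{"dx":-7,"dy":1.5,"dz":-11,"spin":0},{"dx":-7,"dy":1.5,"dz":-12,"spin":0},{"dx":-7,"dy":1.5,"dz":-12,"spin":0}]'
python3 - <<'E'
from h import *
t,c=cam("top"); g,cs=cam("scene"); f,_=cam("wrist"); print(st())
cv2.imwrite("pics/w11.png",np.vstack([np.hstack([cv2.resize(t[130:210,90:200],(400,290),interpolation=2),cv2.resize(g[90:230,270:430],(390,290))]),np.hstack([cv2.resize(f,(400,290)),np.zeros((290,390,3),np.uint8)])]))
E
```

```text
time: 11.53
tool_pos: [384.8, 178.7, 167.7]
tcp_rot: [0.232, 1.569, 0.191]
contact_force: [-0.3, -0.7, -2.2]
grip_width: 59.3
{'time': 11.683, 'joint_positions': [0.252, 0.228, 1.868, -0.0, 1.043, -1.276], 'tool_pos': [388.073, 178.591, 167.476], 'tcp_rot': [0.217, 1.568, 0.174], 'contact_force': [1.211, -0.049, -1.758], 'grip_width': 59.766}
```

View pics/w11.png

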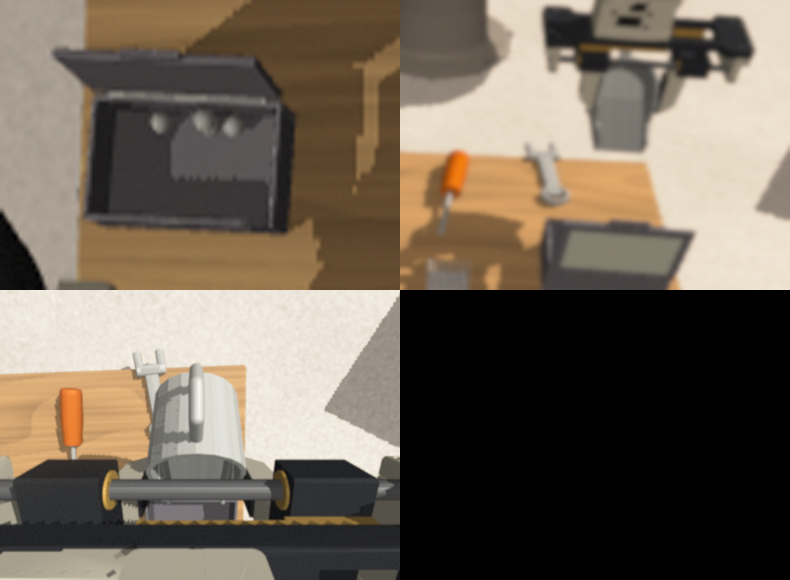

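Run:
```python
from h import *
t,c=cam("top"); g,cs=cam("scene")
A=cv2.resize(t[145:198,108:178],(600,454),interpolation=cv2.INTER_NEAREST)
cv2.imwrite("pics/w12.png",cv2.convertScaleAbs(A,alpha=1.5))
cv2.imwrite("pics/w12b.png",cv2.convertScaleAbs(cv2.resize(g[110:170,335:390],(550,600),interpolation=2),alpha=1.4))
```

```text
(no output)
```

View pics/w12.png

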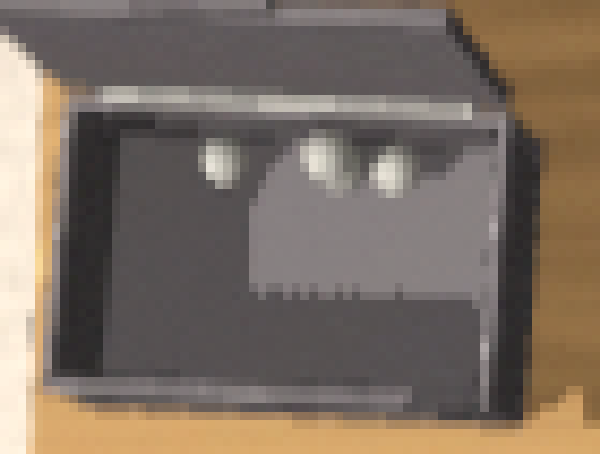

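View pics/w12b.png

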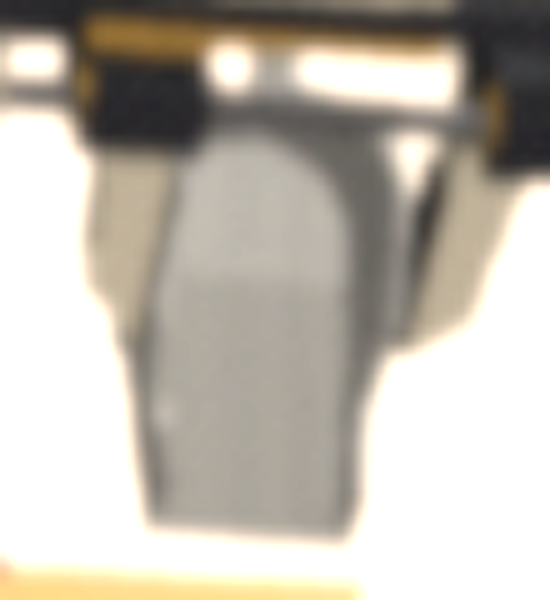

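All the balls are out: the jug is empty in the scene view. The box shows three bright blobs, and the middle one, at (325,160), is elongated like two touching balls; I'll re-check it later. To right the jug I'll rest the spout's underside on the rim and lower the gripper.

```bash
python3 - <<'E'
from h import *
print(go((455,177,122)))
E
python3 -m crank '[{"dx":0,"dy":0,"dz":2,"spin":0},{"dx":0,"dy":0,"dz":4,"spin":0},{"dx":1,"dy":0,"dz":5.5,"spin":0},{"dx":3,"dy":0,"dz":6.5,"spin":0},{"dx":4.5,"dy":0,"dz":6.7,"spin":0},{"dx":4.5,"dy":0,"dz":6.7,"spin":0},{"dx":4.5,"dy":0,"dz":6.7,"spin":0}]'
python3 - <<'E'
from h import *
print(go((455,177,105)))
g,cs=cam("scene");cv2.imwrite("pics/w13.png",cv2.resize(g[100:240,270:430],(640,560),interpolation=2))
E
```

```text
[[4.5, 0.15, 6.72], 'toolx', [0.001, 0.0, -1.0], 'heady', np.float64(87.5), 'headz', np.float64(-2.5)]
time: 12.37
tool_pos: [453.3, 175.3, 120.9]
tcp_rot: [-2.912, 1.568, -2.955]
contact_force: [0.4, -0.7, -0.4]
grip_width: 59.9
[[1.59, 0.18, 0.17], 'toolx', [-0.002, -0.0, -1.0], 'heady', np.float64(87.5), 'headz', np.float64(-2.5)]
```

View pics/w13.png

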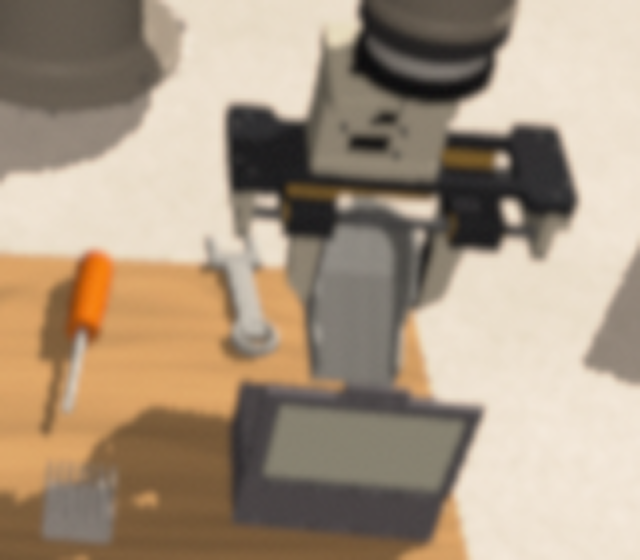

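Now lower onto the rim, moving back and down along the arc.

```bash
python3 -m crank '[{"dx":0.5,"dy":0,"dz":0.1,"spin":0},{"dx":1,"dy":0,"dz":0.2,"spin":0},{"dx":1.6,"dy":0,"dz":0,"spin":0},{"dx":1.9,"dy":0,"dz":-0.4,"spin":0},{"dx":2.2,"dy":0,"dz":-0.8,"spin":0},{"dx":2.4,"dy":0,"dz":-1.2,"spin":0},{"dx":2.4,"dy":0,"dz":-1.2,"spin":0}]'
python3 - <<'E'
from h import *
f,_=cam("wrist"); print(st()["contact_force"])
g,cs=cam("scene");cv2.imwrite("pics/w14.png",np.hstack([cv2.resize(f,(400,300)),cv2.resize(g[100:240,270:430],(390,300),interpolation=2)]))
E
```

```text
time: 13.0
tool_pos: [440.8, 176.3, 97.9]
tcp_rot: [0.412, 1.57, 0.369]
contact_force: [2.0, -0.6, 2.0]
grip_width: 59.7
[1.189, 0.749, 3.255]
```

View pics/w14.png

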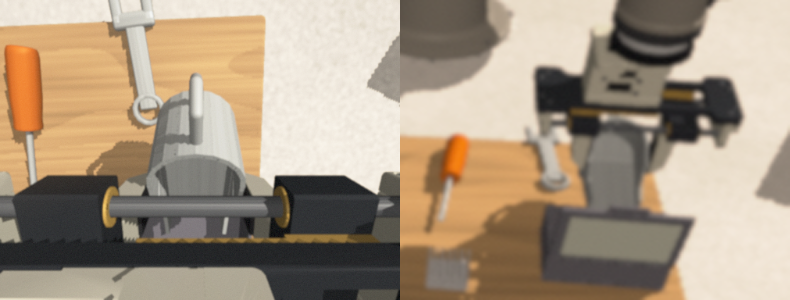

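```bash
python3 -m crank '[{"dx":0.3,"dy":0,"dz":-0.3,"spin":0},{"dx":0.6,"dy":0,"dz":-0.6,"spin":0},{"dx":0.9,"dy":0,"dz":-0.8,"spin":0},{"dx":1.2,"dy":0,"dz":-1,"spin":0},{"dx":1.5,"dy":0,"dz":-1.2,"spin":0},{"dx":1.8,"dy":0,"dz":-1.4,"spin":0},{"dx":1.8,"dy":0,"dz":-1.4,"spin":0}]'
python3 - <<'E'
from h import *
f,_=cam("wrist"); print(st()["contact_force"])
g,cs=cam("scene");cv2.imwrite("pics/w15.png",np.hstack([cv2.resize(f,(400,300)),cv2.resize(g[100:240,270:430],(390,300),interpolation=2)]))
E
```

```text
time: 13.68
tool_pos: [426.6, 176.8, 79.4]
tcp_rot: [-3.116, 1.57, 3.124]
contact_force: [0.2, 0.3, 2.9]
grip_width: 60.0
[0.432, 0.993, 2.448]
```

View pics/w15.png

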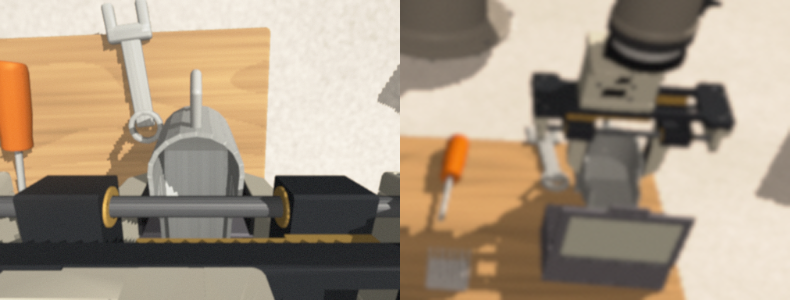

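```bash
python3 -m crank '[{"dx":0.3,"dy":0,"dz":-0.1,"spin":0},{"dx":0.6,"dy":0,"dz":-0.2,"spin":0},{"dx":0.8,"dy":0,"dz":-0.3,"spin":0},{"dx":0.8,"dy":0,"dz":-0.3,"spin":0}]'
python3 - <<'E'
from h import *
f,_=cam("wrist"); print(st()["contact_force"])
g,cs=cam("scene");cv2.imwrite("pics/w16.png",np.hstack([cv2.resize(f,(400,300)),cv2.resize(g[100:240,270:430],(390,300),interpolation=2)]))
E
```

```text
time: 14.12
tool_pos: [423.6, 176.9, 71.4]
tcp_rot: [-3.049, 1.57, -3.092]
contact_force: [-1.8, 1.6, 3.5]
grip_width: 59.9
[-1.455, 1.406, 3.006]
```

View pics/w16.png

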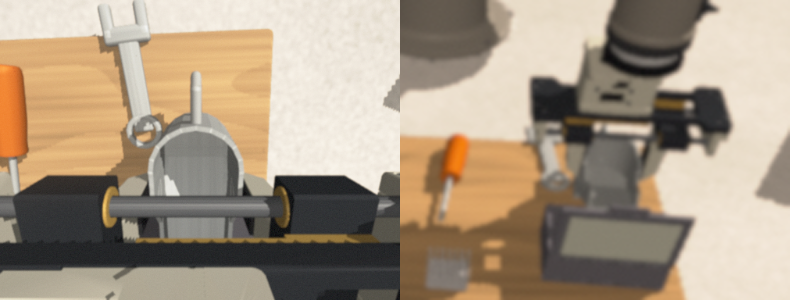

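```bash
python3 -m crank '[{"dx":-1,"dy":0,"dz":-0.3,"spin":0},{"dx":-3,"dy":0,"dz":-0.5,"spin":0},{"dx":-6,"dy":0,"dz":-0.5,"spin":0},{"dx":-9,"dy":0,"dz":-0.5,"spin":0},{"dx":-11,"dy":0,"dz":-0.5,"spin":0},{"dx":-11,"dy":0,"dz":-0.5,"spin":0},{"dx":-11,"dy":0,"dz":-0.5,"spin":0}]'
python3 - <<'E'
from h import *
print(st()["tool_pos"],go((587,-137.5,170),134.3))
E
```

```text
time: 14.8
tool_pos: [419.3, 177.1, 182.6]
tcp_rot: [0.242, 1.569, 0.199]
contact_force: [-1.0, 0.2, -1.9]
grip_width: 59.8
[419.327, 177.055, 182.59] [[1.28, -30.71, 18.1], 'toolx', [0.002, 0.0, -1.0], 'heady', np.float64(87.5), 'headz', np.float64(-2.5), 'spin', np.float64(-0.816), 'j6', np.float64(-1.3)]
```

```bash
python3 -m crank '[{"dx":0,"dy":-1.5,"dz":0.5,"spin":-0.03},{"dx":0,"dy":-4,"dz":1.6,"spin":-0.08},{"dx":0,"dy":-7,"dz":3,"spin":-0.16},{"dx":0,"dy":-10,"dz":5,"spin":-0.24},{"dx":0,"dy":-13,"dz":7,"spin":-0.33},{"dx":0.4,"dy":-16,"dz":9,"spin":-0.42},{"dx":0.8,"dy":-19,"dz":11,"spin":-0.51},{"dx":1.3,"dy":-22,"dz":13,"spin":-0.6},{"dx":1.3,"dy":-25,"dz":15,"spin":-0.68},{"dx":1.3,"dy":-28,"dz":16.8,"spin":-0.75},{"dx":1.3,"dy":-30,"dz":17.8,"spin":-0.8},{"dx":1.3,"dy":-30.7,"dz":18.1,"spin":-0.816},{"dx":1.3,"dy":-30.7,"dz":18.1,"spin":-0.816},{"dx":1.3,"dy":-30.7,"dz":18.1,"spin":-0.816}]'
python3 - <<'E'
from h import *
print(st()["tool_pos"],go((587,-137.5,66),134.3))
f,_=cam("wrist");g,cs=cam("scene");cv2.imwrite("pics/w17.png",np.hstack([cv2.resize(f,(400,300)),cv2.resize(g[100:300,150:420],(390,300),interpolation=2)]))
E
```

```text
time: 15.97
tool_pos: [585.8, -137.2, 166.7]
tcp_rot: [1.936, 1.567, 2.707]
contact_force: [-0.8, 0.9, -1.6]
grip_width: 59.6
[585.787, -137.18, 166.68] [[10.07, -0.15, 0.08], 'toolx', [-0.004, 0.002, -1.0], 'heady', np.float64(134.2), 'headz', np.float64(44.2), 'spin', np.float64(-0.002), 'j6', np.float64(-2.7)]
```

View pics/w17.png

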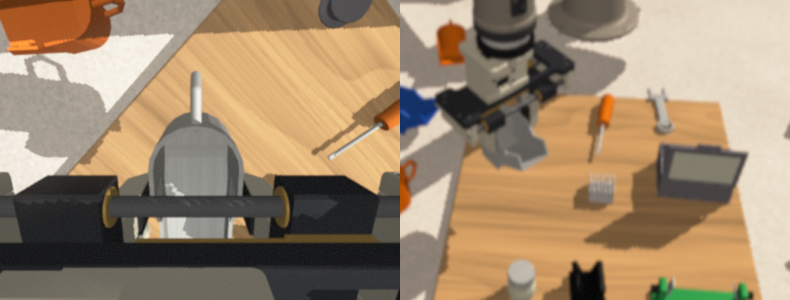

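The jug is clearly empty and about 8° spout-down. I'll lower it onto the free spot where it first stood, and press lightly to level it.

```bash
python3 -m crank '[{"dx":2,"dy":0,"dz":0,"spin":0},{"dx":4.5,"dy":0,"dz":0,"spin":0},{"dx":7,"dy":0,"dz":0,"spin":0},{"dx":8.5,"dy":0,"dz":0,"spin":0},{"dx":9.3,"dy":0,"dz":0,"spin":0},{"dx":9.6,"dy":0,"dz":0,"spin":0},{"dx":9.6,"dy":0,"dz":0,"spin":0}]'
python3 -m crank '[{"dx":0.2,"dy":0,"dz":0,"spin":0},{"dx":0.4,"dy":0,"dz":0,"spin":0},{"dx":0.6,"dy":0,"dz":0,"spin":0},{"dx":0.6,"dy":0,"dz":0,"spin":0}]'
python3 -m crank '[{"dx":0.1,"dy":0,"dz":0,"spin":0},{"dx":0.2,"dy":0,"dz":0,"spin":0},{"dx":0.2,"dy":0,"dz":0,"spin":0}]'
```

```text
time: 16.65
tool_pos: [586.9, -136.7, 72.7]
tcp_rot: [1.787, 1.57, 2.56]
contact_force: [0.1, 0.5, -1.9]
grip_width: 59.7
time: 16.98
tool_pos: [587.0, -137.4, 66.9]
tcp_rot: [-0.919, 1.57, -0.146]
contact_force: [0.2, 0.5, -2.3]
grip_width: 59.7
time: 17.23
tool_pos: [586.9, -137.4, 64.7]
tcp_rot: [1.135, 1.571, 1.908]
contact_force: [-0.4, 0.6, -1.9]
grip_width: 59.8
```

```bash
python3 -m crank '[{"dx":0.1,"dy":0,"dz":0,"spin":0},{"dx":0.2,"dy":0,"dz":0,"spin":0},{"dx":0.3,"dy":0,"dz":0,"spin":0},{"dx":0.3,"dy":0,"dz":0,"spin":0}]'
python3 -m crank '[{"dx":0.1,"dy":0,"dz":0,"spin":0},{"dx":0.2,"dy":0,"dz":0,"spin":0},{"dx":0.2,"dy":0,"dz":0,"spin":0}]'
```

```text
time: 17.57
tool_pos: [586.8, -137.3, 61.4]
tcp_rot: [1.835, 1.57, 2.609]
contact_force: [-0.6, 0.6, -3.3]
grip_width: 59.9
time: 17.82
tool_pos: [586.8, -137.3, 59.5]
tcp_rot: [1.716, 1.57, 2.489]
contact_force: [-0.0, -0.2, -1.9]
grip_width: 59.8
```

```bash
python3 -m crank '[{"dx":0.1,"dy":0,"dz":0,"spin":0},{"dx":0.2,"dy":0,"dz":0,"spin":0},{"dx":0.2,"dy":0,"dz":0,"spin":0}]'
python3 -m crank '[{"dx":0.1,"dy":0,"dz":0,"spin":0},{"dx":0.2,"dy":0,"dz":0,"spin":0},{"dx":0.2,"dy":0,"dz":0,"spin":0}]'
python3 - <<'E'
from h import *
f,_=cam("wrist");g,cs=cam("scene");cv2.imwrite("pics/w18.png",np.hstack([cv2.resize(f,(400,300)),cv2.resize(g[160:280,170:310],(390,300),interpolation=2)]))
E
```

```text
time: 18.07
tool_pos: [587.0, -137.4, 59.0]
tcp_rot: [-1.034, 1.57, -0.261]
contact_force: [-2.7, 0.6, 8.0]
grip_width: 59.8
time: 18.32
tool_pos: [587.0, -137.3, 58.9]
tcp_rot: [-1.11, 1.569, -0.337]
contact_force: [-7.3, 1.9, 21.8]
grip_width: 59.6
```

View pics/w18.png

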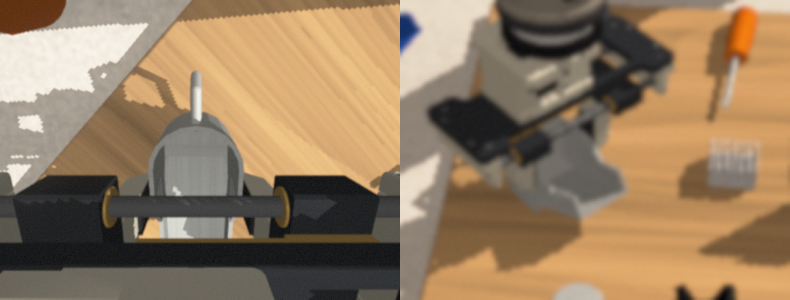

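```bash
python3 -m crank '[{"dx":-0.2,"dy":0,"dz":0,"spin":0},{"dx":-0.3,"dy":0,"dz":0,"spin":0},{"dx":-0.3,"dy":0,"dz":0,"spin":0}]'
python3 -m crank '[{"dx":0,"dy":0,"dz":0,"spin":0},{"dx":0,"dy":0,"dz":0,"spin":0},{"dx":0,"dy":0,"dz":0,"spin":0},{"dx":0,"dy":0,"dz":0,"spin":0},{"dx":0,"dy":0,"dz":0,"spin":0}]' 95
python3 -m crank '[{"dx":-2,"dy":0,"dz":0,"spin":0},{"dx":-5,"dy":0,"dz":0,"spin":0},{"dx":-8,"dy":0,"dz":0,"spin":0},{"dx":-12,"dy":0,"dz":0,"spin":0},{"dx":-14,"dy":0,"dz":0,"spin":0},{"dx":-14,"dy":0,"dz":0,"spin":0}]'
python3 - <<'E'
from h import *
import pickle
f,c=cam("wrist");g,cs=cam("scene");t,ct=cam("top");pickle.dump((f,c,t,ct),open("p19.pkl","wb"))
cv2.imwrite("pics/w19.png",np.hstack([cv2.resize(f,(400,300)),cv2.resize(g[160:280,170:310],(390,300),interpolation=2)]))
E
```

```text
time: 18.67
tool_pos: [587.2, -137.5, 59.0]
tcp_rot: [-1.022, 1.57, -0.248]
contact_force: [-0.0, -0.2, 5.5]
grip_width: 59.5
time: 19.08
tool_pos: [586.9, -137.4, 58.5]
tcp_rot: [1.806, 1.57, 2.579]
contact_force: [-0.4, -0.2, 0.3]
grip_width: 86.1
time: 19.58
tool_pos: [589.4, -138.2, 204.5]
tcp_rot: [-1.127, 1.56, -0.354]
contact_force: [0.8, 0.3, -0.2]
grip_width: 87.4
```

View pics/w19.png

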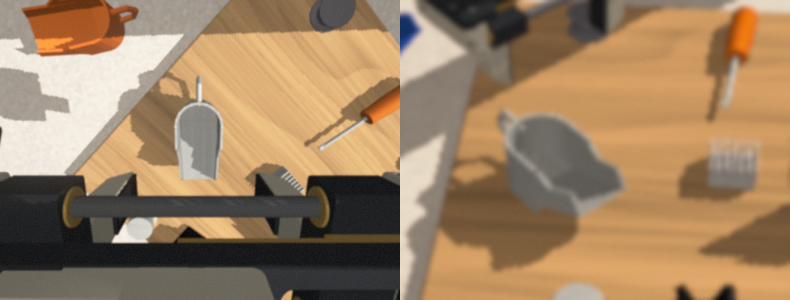

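The jug is standing upright and empty, and it is released. Next the lid: I'll measure its edge from the clear views.

Run:
```python
from h import *
import pickle
t,ct=pickle.load(open("p19.pkl","rb"))[2:]
cv2.imwrite("pics/w20.png",cv2.convertScaleAbs(cv2.resize(t[135:200,98:185],(783,585),interpolation=2),alpha=1.4))
print(go((625,160,205),87.5))
```

```text
[[-0.7, 18.57, 23.52], 'toolx', [-0.001, 0.001, -1.0], 'heady', np.float64(134.3), 'headz', np.float64(44.3), 'spin', np.float64(0.817), 'j6', np.float64(-2.7)]
```

View pics/w20.png

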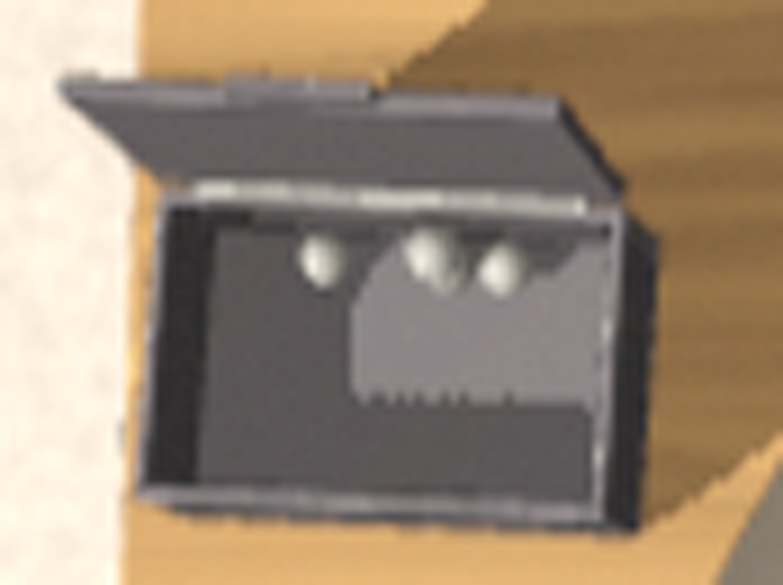

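```bash
python3 -m crank '[{"dx":-0.7,"dy":18.6,"dz":23.5,"spin":0.82},{"dx":-0.7,"dy":18.6,"dz":23.5,"spin":0.82},{"dx":-0.7,"dy":18.6,"dz":23.5,"spin":0.82},{"dx":-0.7,"dy":18.6,"dz":23.5,"spin":0.82},{"dx":-0.7,"dy":18.6,"dz":23.5,"spin":0.82},{"dx":-0.7,"dy":18.6,"dz":23.5,"spin":0.82},{"dx":-0.7,"dy":18.6,"dz":23.5,"spin":0.82},{"dx":-0.7,"dy":18.6,"dz":23.5,"spin":0.82},{"dx":-0.7,"dy":18.6,"dz":23.5,"spin":0.82},{"dx":-0.7,"dy":18.6,"dz":23.5,"spin":0.82},{"dx":-0.7,"dy":18.6,"dz":23.5,"spin":0.82},{"dx":-0.7,"dy":18.6,"dz":23.5,"spin":0.82}]' 0
python3 - <<'E'
from h import *
f,c=cam("wrist");cv2.imwrite("pics/w21.png",cv2.resize(f,(768,576),interpolation=2)); print(go((620,160,125),87.5))
E
```

```text
time: 20.73
tool_pos: [624.9, 158.4, 204.7]
tcp_rot: [-2.813, 1.569, -2.861]
contact_force: [0.2, -0.6, -0.5]
grip_width: 11.6
[[8.01, 0.15, -0.51], 'toolx', [-0.001, -0.0, -1.0], 'heady', np.float64(87.2), 'headz', np.float64(-2.8), 'spin', np.float64(-0.005), 'j6', np.float64(-1.39)]
```

View pics/w21.png

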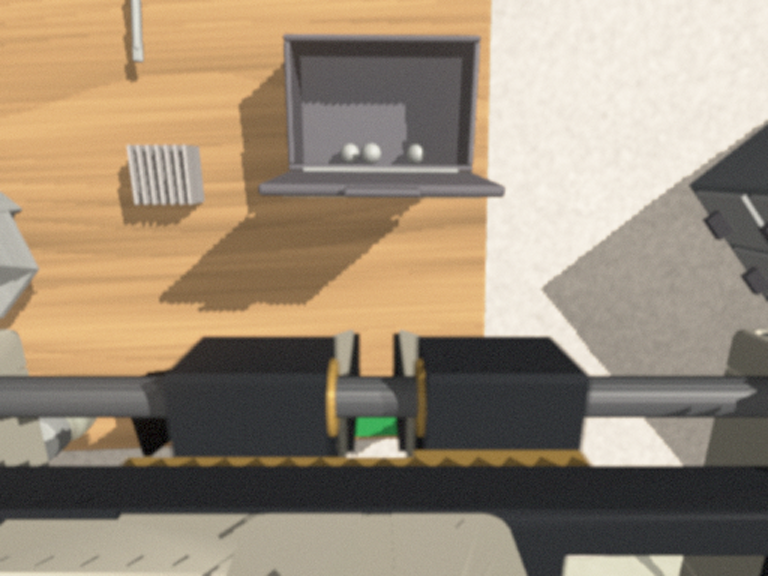

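Run:
```python
from h import *
f,c=cam("wrist");g,_=cam("scene");t,_=cam("top")
a=cv2.resize(f[22:132,180:330],(795,583),interpolation=cv2.INTER_CUBIC);cv2.imwrite("pics/w22.png",cv2.convertScaleAbs(a,alpha=1.7))
cv2.imwrite("pics/w22b.png",g); cv2.imwrite("pics/w22c.png",t)
a=cv2.resize(t[155:172,125:165],(800,340),interpolation=cv2.INTER_NEAREST);cv2.imwrite("pics/w22d.png",cv2.convertScaleAbs(a,alpha=1.5))
```

```text
(no output)
```

View pics/w22.png

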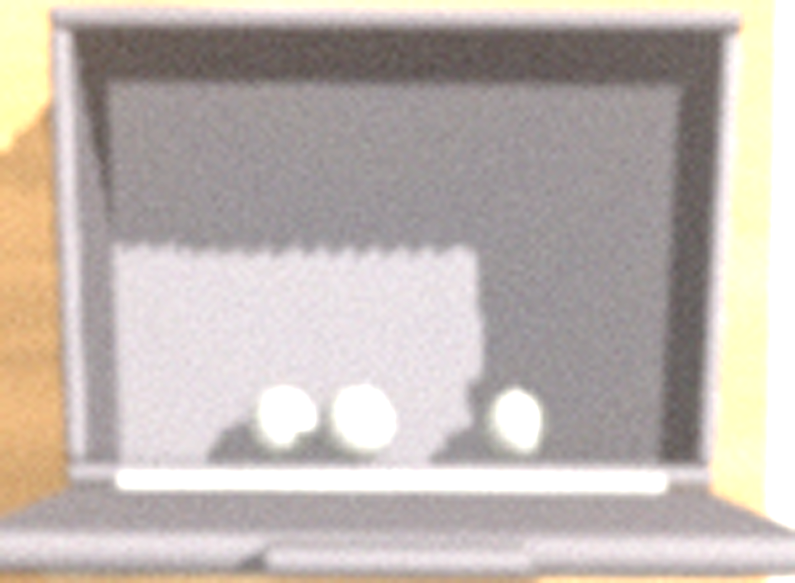

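View pics/w22b.png

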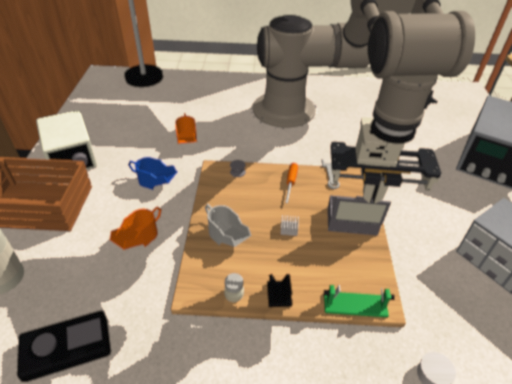

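View pics/w22d.png

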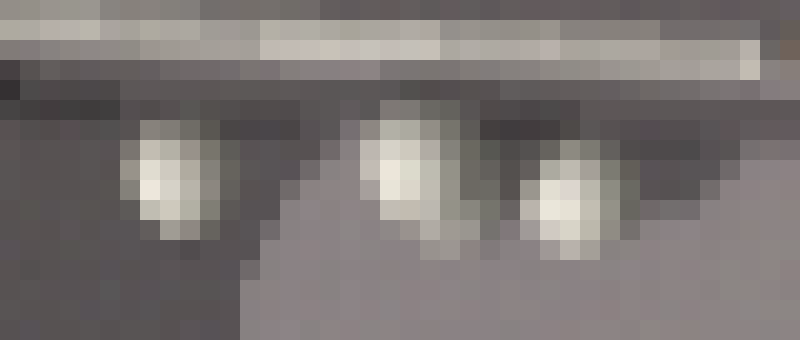

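Three bright balls are plain, and the middle one may be sitting on a fourth. I'll triangulate the heights between the wrist and top views.

Run:
```python
from h import *
from plant import *
f,c=cam("wrist");t,ct=cam("top")
def blobs(im,x0,x1,y0,y1,th,k):
    g=cv2.cvtColor(im[y0:y1,x0:x1],cv2.COLOR_BGR2GRAY); g=cv2.resize(g,None,fx=8,fy=8,interpolation=cv2.INTER_CUBIC)
    n,_,s,ce=cv2.connectedComponentsWithStats((g>th).astype(np.uint8)); 
    return [(ce[i][0]/8+x0-.4,ce[i][1]/8+y0-.4,s[i][4]/64,s[i][2]/8,s[i][3]/8) for i in range(1,n) if s[i][4]>k*64]
W=blobs(f,212,300,92,108,135,15); T=blobs(t,127,163,159,170,115,5)
for b in W+T: print(np.round(b,1))
W.sort();T.sort(key=lambda b:-b[0])
if len(W)==3 and len(T)==3:
    for w,q in zip(W,T): print(tri(c,w[:2],ct,q[:2]), "floor-plane from wrist",np.round(onz(c,w[0],w[1],31)[:2]))
```

```text
[233.2  98.6 113.3  11.9  13.8]
[248.   99.4 137.   13.4  14.6]
[276.9 100.3  78.    9.4  11.2]
[144.7 163.3  13.6   3.8   5.1]
[132.8 163.7   9.1   2.9   4.2]
[152.8 164.9  11.4   3.5   4.4]
(array([540.8, 144.1,  35.2]), 1.2) floor-plane from wrist [541. 144.]
(array([542.7, 159.9,  47.5]), 1.4) floor-plane from wrist [543. 159.]
(array([544.6, 190.8,  34.6]), 2.1) floor-plane from wrist [545. 190.]
```

The middle ball is about 12.5 mm higher than the other two, so it rests on the fourth ball, and all four are in the box below the rim. Now I'll shut the lid: down behind it, then push towards the robot.

```bash
python3 -m crank '[{"dx":3,"dy":0.1,"dz":-0.3,"spin":0},{"dx":6,"dy":0.1,"dz":-0.5,"spin":0},{"dx":8,"dy":0.1,"dz":-0.5,"spin":0},{"dx":8,"dy":0.1,"dz":-0.5,"spin":0},{"dx":8,"dy":0.1,"dz":-0.5,"spin":0}]'
python3 -m crank '[{"dx":0,"dy":0,"dz":-1,"spin":0},{"dx":0,"dy":0,"dz":-2,"spin":0},{"dx":0,"dy":0,"dz":-3,"spin":0},{"dx":0,"dy":0,"dz":-4,"spin":0},{"dx":0,"dy":0,"dz":-5,"spin":0},{"dx":0,"dy":0,"dz":-6,"spin":0},{"dx":0,"dy":0,"dz":-7,"spin":0},{"dx":0,"dy":0,"dz":-7,"spin":0}]'
python3 - <<'E'
from h import *
g,_=cam("scene");t,_=cam("top");print(st()["tool_pos"])
cv2.imwrite("pics/w23.png",np.hstack([cv2.resize(t[100:220,80:240],(400,300)),cv2.resize(g[120:260,280:420],(390,300))]))
E
```

```text
time: 21.45
tool_pos: [620.0, 160.8, 125.3]
tcp_rot: [-2.987, 1.569, -3.034]
contact_force: [-0.1, -0.5, 0.8]
grip_width: 1.1
time: 22.12
tool_pos: [550.5, 164.7, 128.3]
tcp_rot: [0.22, 1.567, 0.173]
contact_force: [0.2, -0.4, 0.9]
grip_width: 0.4
[551.591, 164.566, 127.702]
```

View pics/w23.png

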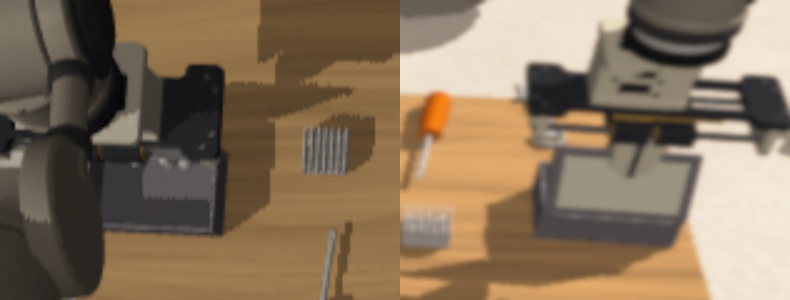

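```bash
python3 -m crank '[{"dx":0.4,"dy":0,"dz":-1.1,"spin":0},{"dx":1.2,"dy":0,"dz":-2.2,"spin":0},{"dx":1.9,"dy":0,"dz":-3,"spin":0},{"dx":2.6,"dy":0,"dz":-3.7,"spin":0},{"dx":3.3,"dy":0,"dz":-4.2,"spin":0},{"dx":4,"dy":0,"dz":-4.6,"spin":0},{"dx":4.6,"dy":0,"dz":-4.8,"spin":0},{"dx":5,"dy":0,"dz":-5,"spin":0},{"dx":5,"dy":0,"dz":-5,"spin":0}]'
python3 -m crank '[{"dx":0.1,"dy":0,"dz":0,"spin":0},{"dx":0.2,"dy":0,"dz":0,"spin":0},{"dx":0.3,"dy":0,"dz":0,"spin":0},{"dx":0.3,"dy":0,"dz":0,"spin":0}]'
```

```text
time: 22.97
tool_pos: [499.7, 166.6, 74.7]
tcp_rot: [-2.97, 1.569, -3.017]
contact_force: [0.4, -0.1, 0.1]
grip_width: 0.6
time: 23.3
tool_pos: [500.5, 166.7, 72.7]
tcp_rot: [0.738, 1.571, 0.691]
contact_force: [0.5, 0.2, 0.0]
grip_width: 0.2
```

```bash
python3 -m crank '[{"dx":0.1,"dy":0,"dz":0,"spin":0},{"dx":0.2,"dy":0,"dz":0,"spin":0},{"dx":0.3,"dy":0,"dz":0,"spin":0},{"dx":0.3,"dy":0,"dz":0,"spin":0}]'
python3 - <<'E'
from h import *
g,_=cam("scene");f,_=cam("wrist")
cv2.imwrite("pics/w24.png",np.hstack([cv2.resize(f,(400,300)),cv2.resize(g[120:260,280:420],(390,300))]))
E
```

```text
time: 23.63
tool_pos: [500.6, 166.8, 71.5]
tcp_rot: [0.197, 1.569, 0.15]
contact_force: [-6.0, -1.5, 15.4]
grip_width: 0.4
```

View pics/w24.png

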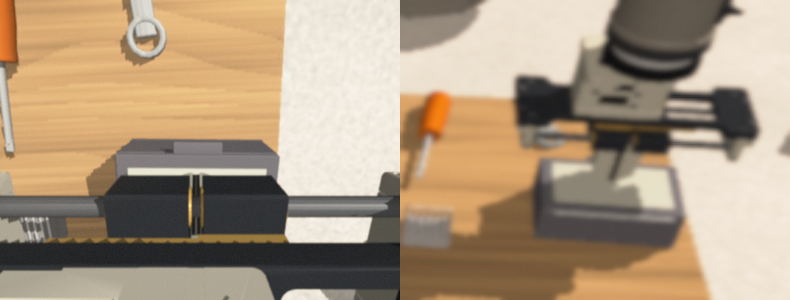

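The lid is seated, with 15 N against the stop. I'll lift off and check everything.

```bash
python3 -m crank '[{"dx":-1,"dy":0,"dz":0,"spin":0},{"dx":-4,"dy":0,"dz":0,"spin":0},{"dx":-8,"dy":0,"dz":0,"spin":0},{"dx":-12,"dy":0,"dz":0,"spin":0},{"dx":-15,"dy":2,"dz":-2,"spin":0},{"dx":-15,"dy":5,"dz":-4,"spin":0},{"dx":-15,"dy":9,"dz":-6,"spin":0},{"dx":-15,"dy":13,"dz":-8,"spin":0},{"dx":-15,"dy":16,"dz":-8,"spin":0},{"dx":-15,"dy":20,"dz":-8,"spin":0},{"dx":-15,"dy":20,"dz":-8,"spin":0},{"dx":-15,"dy":20,"dz":-8,"spin":0}]'
python3 - <<'E'
from h import *
import pickle
g,cs=cam("scene");t,ct=cam("top");print(st()); pickle.dump((g,cs,t,ct),open("p25.pkl","wb"))
t0,c0=pickle.load(open("top0.pkl","rb"))
cv2.imwrite("pics/w25.png",np.hstack([cv2.resize(t[60:280,100:330],(400,383),interpolation=2),cv2.resize(g[140:340,165:410],(390,383),interpolation=2)]))
d=cv2.absdiff(t,t0).max(2); cv2.imwrite("pics/w25d.png",d)
cv2.imwrite("pics/w25e.png",cv2.resize(t[135:200,98:185],(783,585),interpolation=2))
E
```

```text
time: 24.73
tool_pos: [429.2, 371.9, 219.4]
tcp_rot: [-2.241, 1.57, -2.285]
contact_force: [-0.8, -0.6, 0.6]
grip_width: 0.5
{'time': 24.833, 'joint_positions': [0.576, 0.425, 1.417, -0.0, 1.3, -0.949], 'tool_pos': [429.682, 369.719, 219.56], 'tcp_rot': [-2.085, 1.57, -2.131], 'contact_force': [-0.058, -0.942, 0.307], 'grip_width': -0.126}
```

View pics/w25.png

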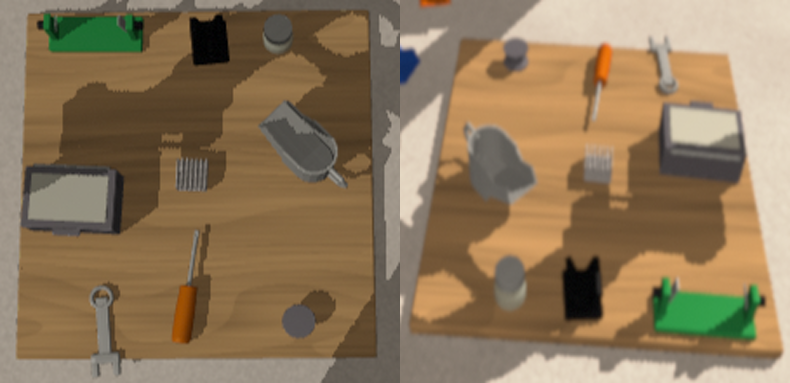

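View pics/w25d.png

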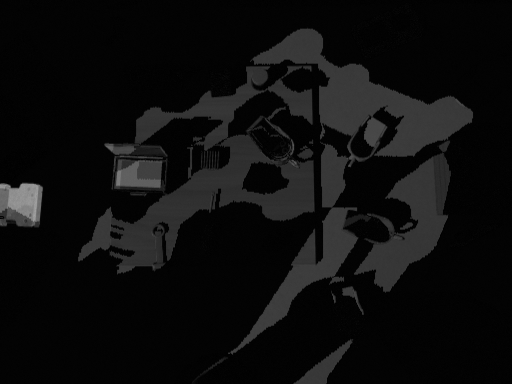

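View pics/w25e.png

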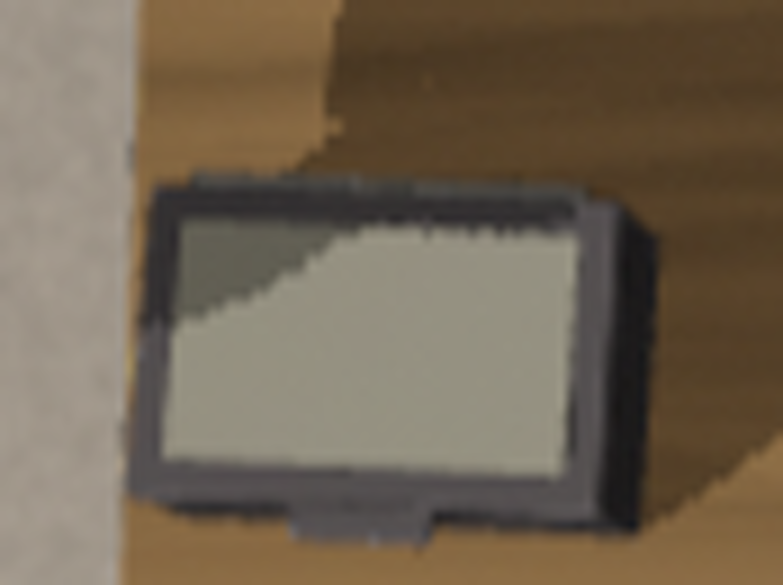

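Run:
```python
from h import *
import pickle
g,cs,t,ct=pickle.load(open("p25.pkl","rb")); t0,_=pickle.load(open("top0.pkl","rb"))
e=lambda a:cv2.Canny(a,60,150).astype(np.float32)
for n,(x,y,w,h) in dict(wrench=(148,222,26,56),driver=(196,190,22,70),sink=(200,148,22,24),spool=(258,232,28,26),jar=(248,66,24,26),rest=(206,66,28,34),pcb=(118,64,70,30)).items():
    r=cv2.matchTemplate(cv2.cvtColor(t[y-6:y+h+6,x-6:x+w+6],6),cv2.cvtColor(t0[y:y+h,x:x+w],6),cv2.TM_CCOEFF_NORMED); _,m,_,p=cv2.minMaxLoc(r); print(n,p[0]-6,p[1]-6,round(m,2))
```

```text
wrench 0 0 0.71
driver 0 0 0.63
sink 0 0 0.59
spool 0 0 1.0
jar 0 0 0.46
rest 0 0 0.96
pcb 0 0 1.0
```

No bystander has shifted, the lid lies flat, the jug stands upright and empty, and the arm is clear. Handing in.

```bash
python3 -c "
from plant import bot
print(bot.close_job())"
```

```text
the job is handed in; nothing more can be done
None
```

The job is done and handed in at about 25 s: all four balls are in the parts box, the empty jug is back upright where it first stood, and the lid is shut.

**How it went**
- **Pouring:** the move command cannot tilt the tool. I carried the jug upright with its spout facing the box, then tipped it by pushing the lower front of its body against the box's near rim (5–8 N), so it pivoted in the grip.
- **Standing it back:** I used the same rim to right the jug to about 8° of upright. I set it down, pressing with up to 22 N, and it settled upright when released.
- **Lid:** I pushed it over from behind with closed fingers and pressed it down until it met 15 N of resistance.

**Last checks**
- **Balls:** only three were plainly visible in the box. The fourth is inferred: the middle ball measured about 12.5 mm higher than the other two, so it rests on the fourth. The top view showed part of that one, and the jug was empty in the wrist view.
- **Lid and jug:** in the final top and scene views the lid lies flat and the jug stands upright, and the arm is touching nothing.
- **Other things on the board:** template matching found no shift for any of the seven. Four matches (wrench, driver, heat sink, jar) were weaker, at 0.46–0.71, probably because the lighting and shadows changed.

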